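# Ready the coffee jug for brewing

### The job

We are about to brew fresh coffee straight into the vacuum jug. Unscrew its stopper, twist by twist, until it lifts free, and stand it upright on the saucer. Then take the filter holder off the mug and set it gently on the jug's open mouth, spout inside and flange lying flat on the rim; leave the jug and the mug standing about where they are, and do not disturb the other things on the buffet.

Things in the scene. Friction and masses are not known exactly. Their poses are not given: they have to be found in the camera images.
- jug: Vacuum jug, loose, 1.2 kg, empty, steel with a black handle and rubber foot; origin at the centre of its underside. Rim 186 mm high; body 134 mm across up to 90 mm high, narrowing above. The handle stands out along the jug's own +x to 115 mm from the axis, its top 163 mm above the table.
- jug_mouth (a point): Centre of the jug's mouth, level with the rim; z along the jug's axis, about which the stopper turns. The neck is 53 mm across outside, 43 mm inside, with 34 mm between the small thread lugs that stand in it 4 and 11 mm below the rim.
- stopper_grip (a point): Grip point of the black screw stopper (90 g, loose, z up): on its axis, 17 mm above the underside of its ribbed round knob (57 mm across the ribs, 32 mm high, top 15 mm above this point), 57 mm above the foot of its plug. The plug is 33 mm across (41 over its thread), 40 mm long; the stopper can stand on it. Screwed tight, this point is 19 mm above the jug's rim.
- stopper: The stopper at its plug's foot. Counter-clockwise seen from above loosens it; it climbs 17 mm a turn (2.7 mm/rad). Stiff at first (0.1 N m: squeezed gasket), then light. Its thread lets go after about 4 rad (230 deg), 11 mm up; before that it stays as it is left, and pulling only lifts the jug. Freed, it must rise 27 mm more to leave the mouth.
- saucer: White saucer, loose, 220 g, 156 mm across, 18 mm high; origin at the centre of its underside. Its flat inner floor is 5 mm above the table.
- holder_grip (a point): Grip point of the white plastic filter holder (pour-over cone, 140 g, loose): on the upright bar of its handle, 12 mm thick along the holder's own y, 14 mm along x, free on both sides; 82 mm from the holder's axis along its own -x, 22 mm below the bar's top (the cone's rim is 3 mm higher still) and 50 mm above the flange's underside. Axes are the holder's, z up.
- holder_seat (a point): Centre of the underside of the holder's flange (92 mm across), on the holder's axis. Below it hangs a spout 28 mm across, 12 mm long; above it the cone, 108 mm across at its rim, 75 mm up. At the start the flange lies on the mug's rim.
- holder: The holder at the bottom of its spout (12 mm below holder_seat).
- mug: White mug, loose, 360 g, 82 mm across, 92 mm high, carrying the filter holder; origin at the centre of its underside, its ear on its own +y.
- jar: Bystander: closed jam jar, 68 mm across, 92 mm high; origin at the centre of its underside.
- carton: Bystander: milk carton 70 by 70 mm, 211 mm high; origin at the centre of its underside.
- plates: Bystander: stack of white dinner plates, 240 mm across, 78 mm high; origin at the centre of its underside.
Mind the look-alikes: they are no part of the job. What is shaped like the mug but blue is not meant. Leave any red look-alike of the stopper alone.

How it is judged (in metres and radians):
On the way:
1. the stopper is lifted clear of the mouth while the jug stays standing on the table (z of stopper_grip in the frame of jug_mouth above 0.065 m and angle between jug_mouth's own z axis and vertical below 0.1 rad and height (world z) of jug_mouth below 0.192 m), for 0.1 s.
At the end, for the whole second after the job is handed in: Stopper upright (7 deg) on the saucer, within 45 mm of its centre; holder on the jug, spout in the mouth, axes within 12 mm, flange within 4 mm and 3 deg of the rim; jug upright on the table, moved under 50 mm; mug upright, moved under 60 mm; all at rest (horizontal distance between stopper_grip and saucer below 0.045 m and z of stopper_grip in the frame of saucer between 0.054 and 0.07 m and angle between stopper's own z axis and vertical below 0.12 rad and z of holder_seat in the frame of jug_mouth between -0.004 and 0.004 m and horizontal distance between holder_seat and jug_mouth below 0.012 m and angle between the z axis of holder_seat and the z axis of jug_mouth, either way round below 0.05 rad and angle between jug_mouth's own z axis and vertical below 0.05 rad and height (world z) of jug_mouth below 0.192 m and distance of jug_mouth from where it was at the start of the episode below 0.05 m and angle between mug's own z axis and vertical below 0.1 rad and distance of mug from where it was at the start of the episode below 0.06 m and linear speed of each of stopper, holder below 0.02 m/s); the robot touches nothing.
It fails at once if the jug is tipped (more than 20 degrees) (angle between jug_mouth's own z axis and vertical above 0.35 rad).
It fails at once if the holder is dropped or forced onto the jug (over 40 N) (contact force between holder and jug above 40 N).
It fails at once if the jam jar, the milk carton or the plates are shifted by more than 30 mm (distance of any of jar, carton, plates from where it was at the start of the episode above 0.03 m).
It also fails if it takes over 72 s, if anything falls off the work surface, if the arm or the gripper's body presses on something with over 40 N, if the wrist force passes 120 N, or if a joint passes its speed limit or range.

### The arm

A 6-joint arm with a two-finger parallel gripper is mounted at the origin on the work surface. World frame = base frame: x ahead of the robot, y to its left, z up, the work surface at z = 0. Lengths are in mm, angles in degrees, forces in N, time in s.
With the tool pointing down it reaches from about 350 to 975 mm from the base axis. Payload 4.9 kg.
Tool frame: the origin (TCP) lies at the very end of the fingers, on their centre line; the grasp point (between the pads) lies 19 mm behind it; z points along the fingers, y is the line along which they close (so a half turn about z gives the same grasp; the last joint's range is limited). The gripper opens to 85 mm and grips with 20 to 120 N. Pads are 22 mm wide; open, the fingers measure 114 mm over their backs; the gripper's body (76 mm by 85 mm) begins 54 mm behind the grasp point. The pads swing forward as they close: fully open they stand 13 mm farther back than shut.
Start: joints at [-80.443, 3.019, 92.412, -0, 84.569, -6.818], TCP at [176.198, -599.629, 211.104] pointing down, gripper open.
Joint ranges: [-172.51, 172.51], [-57.92, 126.97], [3.15, 148.05], [-58.71, 238.71], [5.1, 150.11], [-179.66, 179.66]. Speed limits (degrees/s): [147.25, 147.25, 180, 180, 180, 180].

### API

Orientations are given as a 3x3 rotation matrix whose columns are the frame's x, y, z axes.
In Python, from plant import move_pose, movel, set_joints, grip, sleep, inverse_kinematics, sense, read_camera, MotionError, job_done gives the robot as it stands. The module is installed in compiled form; this text tells all that it offers. Calls block until the motion is done:
- move_pose(position, orientation): joint-space move of the TCP to a pose.
- movel(position, v=150, rotation=None): straight line of the TCP; rotation=None keeps the orientation; v is the mean speed in mm/s.
- set_joints(angles): joint-space move.
- grip(opening): finger opening in mm; the grip force is fixed at half the most; returns when the fingers have stopped.
- sleep(seconds).
- inverse_kinematics(position, orientation): joint angles nearest the present ones, or None.
- sense(): the state.
- read_camera(name): name is "scene" or "top" or "wrist"; returns a dict with "color" (400x640x3 uint8, red, green, blue), "mtx" (3x3 intrinsics, pixels), "D" ([k1, k2, p1, p2, k3] as OpenCV has them; the pictures are not rectified), "world_from_camera" (4x4, takes a point from camera to world coordinates); the wrist camera has in their place "T_tool_cam" (4x4, takes a point from camera to tool coordinates, whose origin is the TCP and whose axes are the flange's). Camera axes: x right, y up, looking along -z (the intrinsics and any distortion apply to the point x, -y, -z); pixel columns grow to the right and rows downward; lengths in mm; the calibration is good to about 2 mm. A picture is of the moment at which its call begins: read the wrist's pose just before it. There is no depth.
A pose or a line that the arm cannot do raises MotionError and nothing moves.
- job_done(): hands the job in; it is judged then, once.
The state is a dict: "time_s": time; "joint_pos": joint angles; "qd": joint speeds; "tau": joint torques, N m; "eef_pos": TCP position; "tool_rot": TCP orientation; "ft_force": force on the tool from outside, world axes, zero at the start; "ft_torque": the same for the moment, N m; "width": finger opening in mm; "finger_force": force on a finger pad.
Only numpy, scipy, OpenCV 4.12 (cv2) and the standard library are available. Lean on these libraries where they do the work, as an engineer would, in place of code of your own. Each camera call takes 0.05 s, during which the arm holds its last target. There are 200 camera calls.

## Working session

There is one attempt and no reset: what is moved stays moved. The work goes in short steps, each a Python script; the robot and the scene stay as the last script left them, time stands still between calls to the robot, and variables do not carry over. Pictures are saved under pics/ and viewed, at most 12 in all, crops included, and the job is handed in when it is done.

```bash
mkdir -p pics; python3 - <<'E'
from plant import *
import cv2,numpy as np
for n in("scene","top"):
    c=read_camera(n); cv2.imwrite(f"pics/{n}0.png",c["color"][...,::-1])
    np.savez(f"pics/{n}0.npz",**c); print(n,c["mtx"].tolist(),c["D"],np.round(c["world_from_camera"],3).tolist())
s=sense();print(s["time_s"],s["eef_pos"],np.round(s["tool_rot"],3),s["width"],s["ft_force"])
E
```

```text
scene [[374.05863191175405, 0.0, 319.9104810954701], [0.0, 374.05863191175405, 204.3939752643802], [0.0, 0.0, 1.0]] [-0.05615662  0.          0.          0.          0.        ] [[0.056, -0.868, 0.493, 1046.828], [0.998, 0.043, -0.038, 3.33], [0.011, 0.494, 0.869, 1078.374], [0.0, 0.0, 0.0, 1.0]]
top [[473.4355433853523, 0.0, 324.51299549319896], [0.0, 473.4355433853523, 198.9085926760127], [0.0, 0.0, 1.0]] [-0.03415411  0.          0.          0.          0.        ] [[0.01, 0.995, -0.095, 393.46], [-1.0, 0.01, -0.009, 35.245], [-0.008, 0.095, 0.995, 1541.461], [0.0, 0.0, 0.0, 1.0]]
0.1 [ 176.12132946 -599.04157674  210.00711125] [[ 0.959  0.282 -0.   ]
 [ 0.282 -0.959  0.002]
 [ 0.    -0.002 -1.   ]] 85.08571864942616 [-0.34333162  0.39579414  0.02970549]
```

View pics/scene0.png

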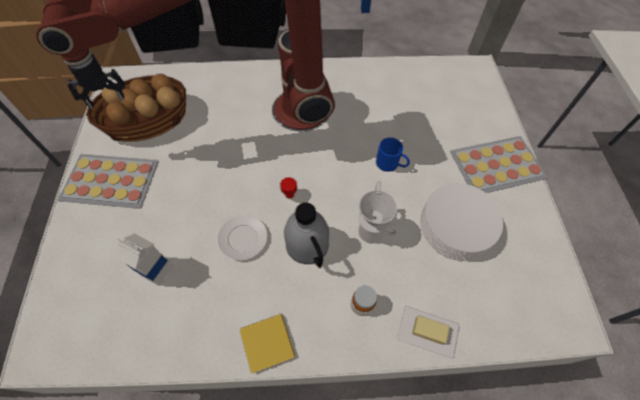

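View pics/top0.png

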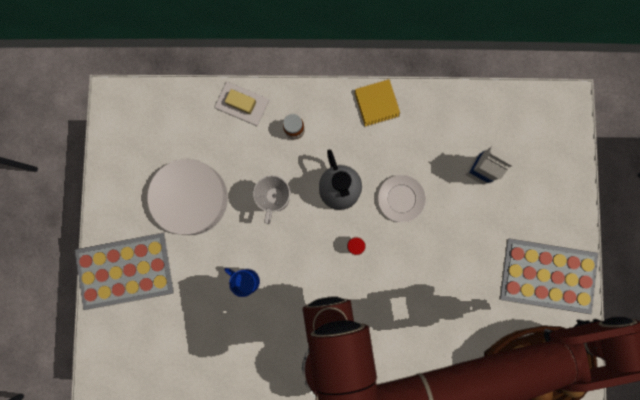

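```bash
cat > h.py <<'E'
import cv2,numpy as np
def ray(c,uv,T):
    p=cv2.undistortPoints(np.array([[uv]],float),c["mtx"],c["D"])[0,0]
    return T[:3,3],T[:3,:3]@np.array([p[0],-p[1],-1])
def plane(c,uv,z,T=None):
    o,d=ray(c,uv,c["world_from_camera"] if T is None else T)
    return o+d*(z-o[2])/d[2]
def proj(c,P,T=None):
    T=c["world_from_camera"] if T is None else T
    q=(np.atleast_2d(P)-T[:3,3])@T[:3,:3]*[1,-1,-1]
    return cv2.projectPoints(q,np.zeros(3),np.zeros(3),c["mtx"],c["D"])[0][:,0]
E
python3 - <<'E'
import cv2,numpy as np
from h import *
t=dict(np.load("pics/top0.npz"));s=dict(np.load("pics/scene0.npz"))
a=cv2.resize(t["color"][135:255,220:440],None,fx=3.6,fy=3.6,interpolation=2)[:,:792]
b=cv2.resize(s["color"][165:275,210:420],None,fx=1.5,fy=1.5)
a=cv2.resize(t["color"][140:230,235:435],None,fx=4,fy=4,interpolation=2)[:,:800]
b=cv2.resize(s["color"][175:270,270:420],None,fx=2.5,fy=2.5,interpolation=2)
o=np.zeros((a.shape[0]+b.shape[0],800,3),np.uint8);o[:a.shape[0]]=a;o[a.shape[0]:,:b.shape[1]]=b
cv2.imwrite("pics/crop1.png",o[...,::-1]); print(o.shape)
print("stopper",plane(t,(341,182),220),plane(s,(306,212),220))
print("saucer",plane(t,(401,199),18),plane(s,(243,238),18))
print("holder",plane(t,(271,193),167),plane(s,(378,208),167))
E
```

```text
(598, 800, 3)
stopper [567.81791301   1.68468021 220.        ] [581.03244366   2.94501188 220.        ]
saucer [ 540.96972518 -197.6941422    18.        ] [ 553.36319784 -195.92880466   18.        ]
holder [540.48564396 204.70894277 167.        ] [549.69469201 204.40800388 167.        ]
```

View pics/crop1.png

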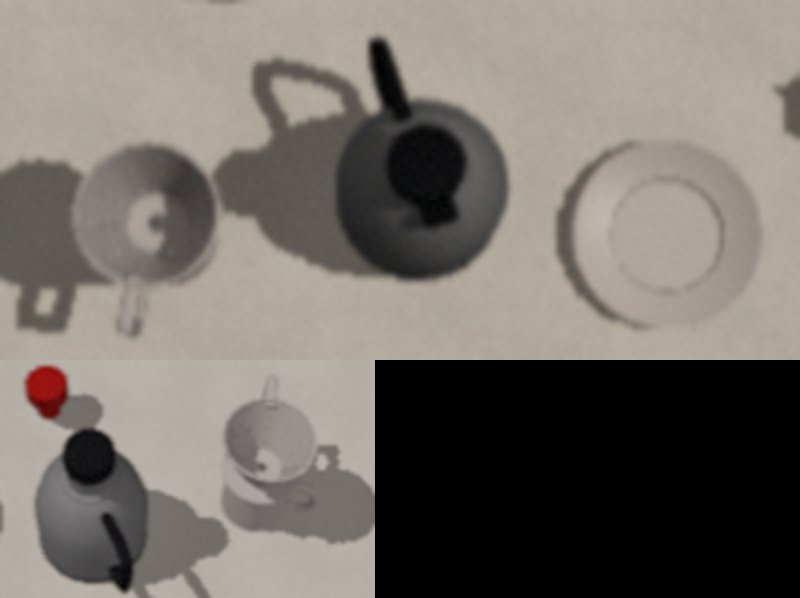

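Candidates: black stopper on the jug at scene (306,213) / top (342,181) is the one I want. The red look-alike is at scene (289,187) / top (356,246). The white mug with holder is at top (271,193) and the blue mug at top (244,282). The crop confirms the black knob is on the jug, with the jug handle toward +x and slightly +y. The holder's bar points toward the robot (crop (131,325)), and the saucer is at top (402,198).

```bash
cat >> h.py <<'E'
def R(yaw):  # tool down, tool x axis at yaw deg
    a=np.radians(yaw);x=np.array([np.cos(a),np.sin(a),0]);z=np.array([0,0,-1.]);return np.c_[x,np.cross(z,x),z]
def wrist(name):
    from plant import sense,read_camera
    s=sense();c=read_camera("wrist");T=np.eye(4);T[:3,:3]=s["tool_rot"];T[:3,3]=s["eef_pos"]
    c["world_from_camera"]=T@c["T_tool_cam"];np.savez(f"pics/{name}.npz",**c);cv2.imwrite(f"pics/{name}.png",c["color"][...,::-1]);return c
E
python3 - <<'E'
from plant import *
from h import *
s=sense();p=s["eef_pos"].copy();p[2]=350
movel(p,v=250)
move_pose([572,2,340],R(-60))
c=wrist("w1");s=sense();print(s["time_s"],s["joint_pos"],s["eef_pos"]);print(np.round(c["T_tool_cam"],3),c["mtx"])
E
```

```text
3.4083 [-7.30903322e+00 -6.69927550e+00  8.98139617e+01 -6.01073198e-03
  9.68939652e+01  1.42737394e+02] [572.01300479   1.40816897 339.89503391]
[[-1.00000e-03  9.60000e-01  2.81000e-01  7.15790e+01]
 [ 1.00000e+00  1.00000e-03 -0.00000e+00 -1.61000e-01]
 [-0.00000e+00  2.81000e-01 -9.60000e-01 -1.62949e+02]
 [ 0.00000e+00  0.00000e+00  0.00000e+00  1.00000e+00]] [[316.77536266   0.         318.53477021]
 [  0.         316.77536266 198.57784235]
 [  0.           0.           1.        ]]
```

View pics/w1.png

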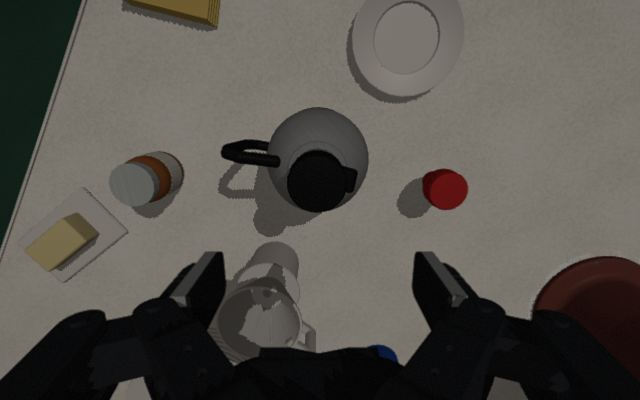

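The wrist view shows the black knob at (315,182), the saucer floor circle at (406,38) and the jug handle tip at (225,152). The holder's cone rim is at about (259,322), partly hidden by the gripper.

```bash
cat >> h.py <<'E'
def tri(obs):
    A=np.zeros((3,3));b=np.zeros(3)
    for c,uv in obs:
        o,d=ray(c,uv,c["world_from_camera"]);d/=np.linalg.norm(d);M=np.eye(3)-np.outer(d,d);A+=M;b+=M@o
    return np.linalg.solve(A,b)
ld=lambda n:dict(np.load(f"pics/{n}.npz"))
E
python3 - <<'E'
from h import *
t,s,w=ld("top0"),ld("scene0"),ld("w1")
# knob top disc: dark blob fit in wrist image
g=cv2.cvtColor(w["color"],cv2.COLOR_RGB2GRAY)[130:230,270:380];m=(g<32).astype(np.uint8)
m=cv2.morphologyEx(m,cv2.MORPH_OPEN,cv2.getStructuringElement(2,(31,31)))
cs,_=cv2.findContours(m,0,1);k=max(cs,key=cv2.contourArea);print("circ",cv2.minEnclosingCircle(k))
for nm,a,b,c,z in(("stop",(341.5,181),(306,213),(315,182),220),("sauc",(401.5,198.5),(243,238),(406,38),5),("hold",(271.3,193),(378,207.5),(259,322),167)):
    print(nm,*[np.round(plane(x,y,z),1) for x,y in((t,a),(s,b),(w,c))],np.round(tri([(t,a),(s,b),(w,c)]),1))
E
```

```text
circ ((48.92124938964844, 52.112300872802734), 32.65597915649414)
stop [5.707e+02 3.000e-01 2.200e+02] [584.    2.8 220. ] [577.1  -0.8 220. ] [574.2   1.9 201.9]
sauc [ 543.9 -201.3    5. ] [ 547.3 -198.4    5. ] [ 545.7 -201.8    5. ] [ 5.448e+02 -2.015e+02  2.000e-01]
hold [540.5 203.8 167. ] [548.1 204.6 167. ] [543.1 200.1 167. ] [541.9 206.2 157.8]
```

```bash
cat >> h.py <<'E'
from scipy.optimize import minimize
def sil(c,x,y,levels,S=4):
    a=np.linspace(0,2*np.pi,60);P=np.vstack([np.c_[x+r*np.cos(a),y+r*np.sin(a),0*a+z] for z,r in levels])
    q=proj(c,P);m=np.zeros(c["color"].shape[:2],np.uint8)
    cv2.fillConvexPoly(m,cv2.convexHull((q*256).astype(np.int32)),1,shift=8);return m
def fit(c,mask,x0,levels,rng=20):
    best=max(((lambda m:((m&mask).sum()/(m|mask).sum(),x,y))(sil(c,x,y,levels)) for x in np.arange(x0[0]-rng,x0[0]+rng+1,1) for y in np.arange(x0[1]-rng,x0[1]+rng+1,1)))
    return best
E
python3 - <<'E'
from h import *
for n,k in(("top0",9),("scene0",9),("w1",35)):
    c=ld(n);g=cv2.cvtColor(c["color"],cv2.COLOR_RGB2GRAY)
    u=proj(c,[575,0,205])[0].astype(int);w=60 if n=="w1" else 22
    m=np.zeros_like(g);m[u[1]-w:u[1]+w,u[0]-w:u[0]+w]=(g[u[1]-w:u[1]+w,u[0]-w:u[0]+w]<35)
    m=cv2.morphologyEx(m,cv2.MORPH_OPEN,cv2.getStructuringElement(2,(k,k)))
    nl,lab,st,ce=cv2.connectedComponentsWithStats(m);i=1+st[1:,4].argmax();m=(lab==i).astype(np.uint8)
    print(n,st[i],fit(c,m,(575,0),[(220,28.5),(188,28.5)]))
E
```

```text
top0 [332 172  19  24 337] (np.float64(0.8415584415584415), np.int64(569), np.int64(2))
scene0 [296 203  20  22 333] (np.float64(0.7055084745762712), np.int64(582), np.int64(4))
w1 [ 287  150   64   63 3019] (np.float64(0.9171507184347294), np.int64(574), np.int64(-1))
```

```bash
python3 - <<'E'
from plant import *
from h import *
P=np.array([575,0,188.])
movel([575,0,250],v=200);movel(P,v=100)
s=sense();print("down",s["time_s"],np.round(s["ft_force"],1))
print("grip",grip(50));s=sense();print(s["width"],s["finger_force"],np.round(s["ft_force"],1),np.round(s["eef_pos"],1))
for k in range(1,4):
    a=k*20;movel(P+[0,0,2.7*np.radians(a)],v=6,rotation=R(-60+a))
    s=sense();print(k,round(s["time_s"],2),s["width"],np.round(s["ft_force"],1),np.round(s["ft_torque"],2))
c=read_camera("top");cv2.imwrite("pics/t1.png",cv2.resize(c["color"][130:260,220:440],None,fx=3,fy=3)[...,::-1])
E
```

```text
down 4.775 [ 0.1 -0.8  0.6]
grip False
52.98878206688305 62.1463143825531 [ 0.1 -0.5  2.6] [ 5.755e+02 -1.000e-01  1.891e+02]
1 5.68 53.02948899110203 [ 1.4 -0.6  3.9] [ 0.05 -0.16  0.02]
2 6.18 53.015400487341374 [ 0.1 -0.3  5.6] [ 0.08 -0.06  0.02]
3 6.68 52.88130695427684 [0.3 1.3 4.2] [ 0.38 -0.1  -0.02]
```

```bash
sleep 1
```

```text
(no output)
```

View pics/t1.png

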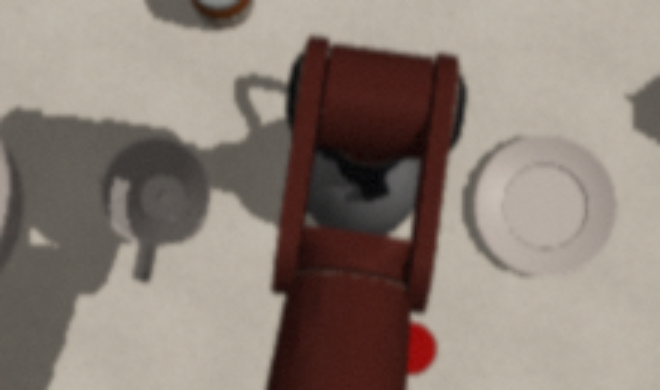

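The jug handle's shadow is still at the same place (crop (250,90)), so the jug isn't turning and the stopper is. I'll continue.

```bash
python3 - <<'E'
from plant import *
from h import *
P=np.array([575,0,188.])
for a in range(90,271,30):
    movel(P+[0,0,2.7*np.radians(min(a,240))],v=5,rotation=R(-60+a))
    s=sense();print(a,round(s["time_s"],2),round(s["width"],1),np.round(s["ft_force"],1),np.round(s["ft_torque"],2))
for z in(206,214):
    movel([575,0,z],v=30);s=sense();print(z,np.round(s["ft_force"],1),np.round(s["joint_pos"],0))
E
```

```text
90 7.41 53.1 [0.4 1.  5.3] [0.53 0.05 0.01]
120 8.08 53.3 [-0.6  1.7  5.9] [ 0.31  0.09 -0.06]
150 8.76 53.0 [1.5 1.  4.5] [ 0.18 -0.32  0.02]
180 9.43 52.5 [0.6 0.3 5.1] [ 0.18 -0.24  0.07]
210 10.11 53.1 [-0.1  1.   6.1] [ 0.22  0.04 -0.02]
240 10.78 53.2 [0.4 0.2 3. ] [ 0.03 -0.01  0.01]
270 11.46 53.0 [-1.  -0.7  5.9] [-0.19  0.18 -0.01]
206 [-0.8  0.3 -0.7] [  -7.   -4.  100.   -0.   84. -127.]
214 [-0.3 -0.2 -0.4] [  -7.   -4.   99.   -0.   85. -127.]
```

```bash
python3 - <<'E'
from plant import *
from h import *
movel([575,0,275],v=120);sleep(.15)
move_pose([545,-201,130],R(150))
c=wrist("w2")
movel([545,-201,52],v=120);f0=sense()["ft_force"][2]
z=52
while z>40:
    z-=1;movel([545,-201,z],v=25);f=sense()["ft_force"][2]
    if f-f0>4:break
s=sense();print(z,f0,np.round(s["ft_force"],1),s["time_s"],s["width"])
E
```

```text
45 -1.3567167114565257 [-1.4 -0.   5.8] 16.6417 52.88629559867671
```

View pics/w2.png

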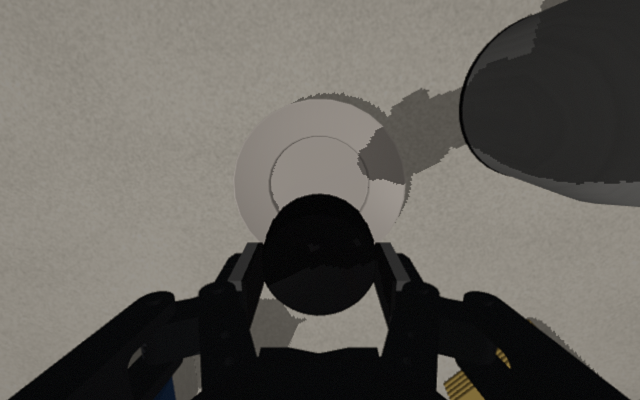

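Contact came at TCP z = 45 as predicted, so the stopper is standing on the saucer floor. I'll release it, then look at the mouth and the holder.

```bash
python3 - <<'E'
from plant import *
from h import *
grip(85);movel([545,-201,140],v=120)
move_pose([575,0,290],R(180));wrist("m1")
move_pose([575,0,290],R(0));wrist("m2")
move_pose([505,205,270],R(-5));wrist("ho1")
print(sense()["time_s"],sense()["joint_pos"])
a=[cv2.imread(f"pics/{n}.png") for n in("m1","m2","ho1")]
o=np.zeros((600,800,3),np.uint8);o[:250,:400]=cv2.resize(a[0],(400,250));o[:250,400:]=cv2.resize(a[1],(400,250));o[250:600,:560]=cv2.resize(a[2],(560,350))
cv2.imwrite("pics/combo.png",o)
E
```

```text
22.675 [ 1.41707704e+01 -9.57147993e+00  9.88972701e+01 -3.16890287e-02
  9.06447814e+01  1.09236622e+02]
```

View pics/combo.png

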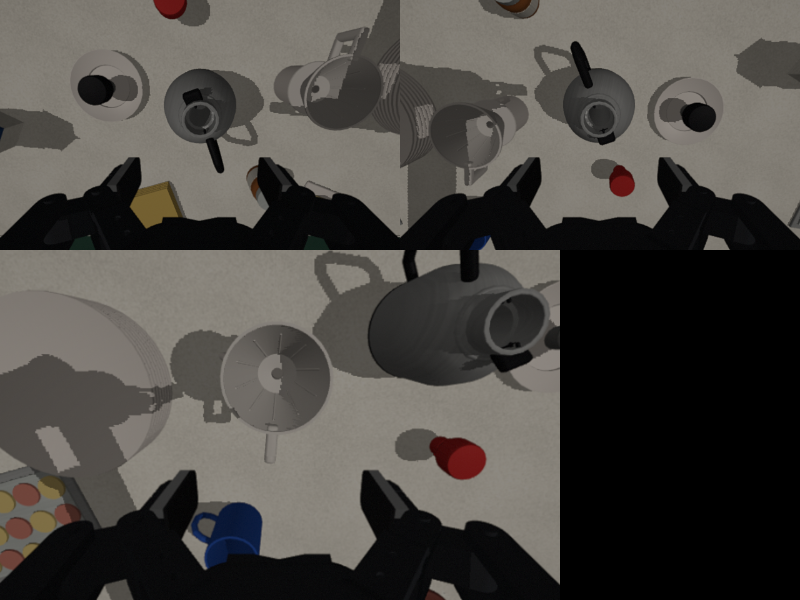

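```bash
cat >> h.py <<'E'
def ring(c,x0,rs,z,rng=12,step=.5):
    g=cv2.GaussianBlur(cv2.cvtColor(c["color"],cv2.COLOR_RGB2GRAY).astype(np.float32),(0,0),1)
    G=np.hypot(cv2.Sobel(g,5,1,0),cv2.Sobel(g,5,0,1));G=np.minimum(G,60)
    a=np.linspace(0,2*np.pi,90,False);best=(-1,)
    for x in np.arange(x0[0]-rng,x0[0]+rng+.1,step):
        for y in np.arange(x0[1]-rng,x0[1]+rng+.1,step):
            sc=0
            for r in rs:
                q=proj(c,np.c_[x+r*np.cos(a),y+r*np.sin(a),0*a+z]).astype(np.float32)
                sc+=cv2.remap(G,q[:,0],q[:,1],cv2.INTER_LINEAR).mean()
            if sc>best[0]:best=(round(float(sc),1),x,y)
    return best
E
python3 - <<'E'
from h import *
m1,m2,h=ld("m1"),ld("m2"),ld("ho1")
print("mouth",plane(m1,(320,187),186)[:2],plane(m2,(320,189),186)[:2])
for c in(m1,m2,h):print(ring(c,(575,0),(26.5,),186),ring(c,(575,0),(21.5,),186),ring(c,(575,0),(26.5,21.5),186))
print("holder",plane(h,(315.4,146.3),167)[:2],ring(h,(545,203),(54,),167,15),"bar top",plane(h,(309.7,221),164)[:2],"bar ends",plane(h,(308.5,240),164)[:2])
for n in("m1","m2"):print(ring(ld(n),(545,203),(54,),167,15))
g=h["color"][185:250,285:335];cv2.imwrite("pics/bar.png",cv2.resize(g,None,fx=8,fy=8,interpolation=2)[...,::-1])
E
```

```text
mouth [5.70018076e+02 4.58635206e-01] [576.98902874  -1.34844263]
(39.9, np.float64(574.5), np.float64(0.0)) (57.6, np.float64(575.0), np.float64(0.0)) (97.0, np.float64(574.5), np.float64(0.0))
(49.3, np.float64(574.5), np.float64(0.5)) (57.6, np.float64(574.5), np.float64(-0.5)) (106.3, np.float64(574.5), np.float64(0.5))
(51.3, np.float64(574.0), np.float64(0.5)) (60.0, np.float64(574.5), np.float64(0.5)) (111.2, np.float64(574.0), np.float64(0.5))
holder [544.60264315 203.56820195] (40.7, np.float64(544.5), np.float64(204.0)) bar top [477.85496772 214.86765273] bar ends [459.43336491 217.75212324]
(43.6, np.float64(540.0), np.float64(202.5))
(36.9, np.float64(540.0), np.float64(207.5))
```

View pics/bar.png

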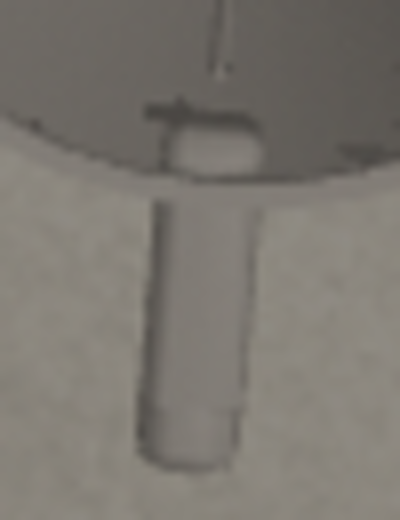

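Mouth fitted at (574.4, 0.2), consistent across three views. Holder axis is (544.5, 204). The crop shows the bar running from (207,210) to its end at (188,440), so the holder's yaw is about -9°.

```bash
python3 - <<'E'
from plant import *
from h import *
b=np.array([463.6,217.1,0])
movel(b+[0,0,215],v=250,rotation=R(-9.2));movel(b+[0,0,123],v=120)
s=sense();print("down",np.round(s["ft_force"],1),s["time_s"])
grip(4);s=sense();print("grip",s["width"],s["finger_force"],np.round(s["ft_force"],1))
movel(b+[0,0,190],v=60);sleep(.2)
s=sense();print(np.round(s["ft_force"],1),s["width"],s["time_s"],s["eef_pos"])
c=wrist("ho2")
z=92+75+67
for dz in(-4,-2,0,2,4):print(dz,ring(c,(544.5,204),(54,),z+dz,12,1))
E
```

```text
down [0.2 1.1 0.1] 24.025
grip 10.427690469892596 61.4829495549202 [ 0.9 -0.3  1.1]
[-0.6  0.2 -1.6] 10.254837930991613 26.1583 [463.40750705 217.03481027 189.57245838]
-4 (27.1, np.float64(543.5), np.float64(205.0))
-2 (25.7, np.float64(544.5), np.float64(204.0))
0 (23.3, np.float64(545.5), np.float64(204.0))
2 (20.3, np.float64(545.5), np.float64(206.0))
4 (18.8, np.float64(546.5), np.float64(207.0))
```

View pics/ho2.png

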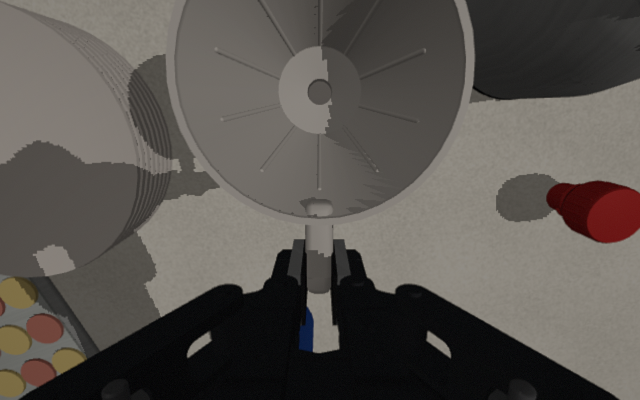

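Holder gripped with the bar centred at (318,255), the cone axis (hole) at (319,92) and the rim's near edge at (318,222). I'll fit the sag and shift of the held holder before placing it.

```bash
python3 - <<'E'
from h import *
from scipy.optimize import differential_evolution as DE
c=ld("ho2")
g=cv2.GaussianBlur(cv2.cvtColor(c["color"],cv2.COLOR_RGB2GRAY).astype(np.float32),(0,0),1)
G=np.minimum(np.hypot(cv2.Sobel(g,5,1,0),cv2.Sobel(g,5,0,1)),60)
gp=np.array([463.4,217.03,189.6+19]);Rt=R(-9.2);X,Y=Rt[:,0],-Rt[:,1];Z=np.array([0,0,1.])
a=np.linspace(0,2*np.pi,120,False)
def f(p,out=False):
    pit,dx,dy,dz=p;t=np.radians(pit)   # pit>0: cone sags
    x=X*np.cos(t)-Z*np.sin(t);z=Z*np.cos(t)+X*np.sin(t)
    o=gp+X*dx+Y*dy+Z*dz+82*x
    C=o+25*z
    if out:return o-50*z,z
    q=proj(c,C+54*(np.outer(np.cos(a),x)+np.outer(np.sin(a),Y))).astype(np.float32)
    k=(q[:,1]>2)&(q[:,1]<397)
    return -cv2.remap(G,q[k,0].copy(),q[k,1].copy(),1).mean()
for b in([(-1,5),(-4,4),(-4,4),(-1,1)],[(-1,6),(-4,4),(-4,4),(-6,6)],[(0,.001),(-5,5),(-5,5),(-5,5)]):
    r=DE(f,b,seed=1,maxiter=60);print(np.round(r.x,2),round(r.fun,1),np.round(f(r.x,True)[0]-[463.4,217.03,189.6],1))
E
```

```text
[ 3.53 -1.37  1.14  0.81] -46.1 [ 76.6 -11.3 -35.1]
[ 3.21 -2.4  -0.42 -2.87] -59.7 [ 75.6 -12.7 -38.4]
[ 0.   -1.11  1.33 -3.96] -45.7 [ 80.1 -11.6 -35. ]
```

```bash
cat >> h.py <<'E'
from scipy.optimize import differential_evolution as DE
from scipy.spatial.transform import Rotation as Ro
def tilt(yaw,up):  # tool down, its x axis raised by 'up' deg
    r=R(yaw);return Ro.from_rotvec(r[:,1]*np.radians(up)).as_matrix()@r
def held(c,pos,rot):
    """seat position and axis of the held holder"""
    g=cv2.GaussianBlur(cv2.cvtColor(c["color"],cv2.COLOR_RGB2GRAY).astype(np.float32),(0,0),1)
    G=np.minimum(np.hypot(cv2.Sobel(g,5,1,0),cv2.Sobel(g,5,0,1)),60)
    X,Y,Z=rot[:,0],-rot[:,1],-rot[:,2];gp=pos+19*Z;a=np.linspace(0,2*np.pi,120,False)
    def f(p,out=False):
        t=np.radians(p[0]);x=X*np.cos(t)-Z*np.sin(t);z=Z*np.cos(t)+X*np.sin(t)
        o=gp+X*p[1]+Y*p[2]+Z*p[3]+82*x
        if out:return o-50*z,z
        q=proj(c,o+25*z+54*(np.outer(np.cos(a),x)+np.outer(np.sin(a),Y))).astype(np.float32);k=(q[:,1]>2)&(q[:,1]<397)
        return -cv2.remap(G,q[k,0].copy(),q[k,1].copy(),1).mean()
    r=DE(f,[(-1,6),(-4,4),(-4,4),(-6,6)],seed=1,maxiter=60);return (*f(r.x,True),np.round(r.x,2),r.fun)
E
python3 - <<'E'
from plant import *
from h import *
r=tilt(-9.2,3.2);print(np.round(r,3))   # x axis must rise
assert r[2,0]>0
movel([463.4,217,265],v=150)
T=np.array([574.4-78.5,.2+13,265]);movel(T,v=150,rotation=r);sleep(.3)
s=sense();c=wrist("ho3");seat,z,p,fun=held(c,s["eef_pos"],s["tool_rot"])
print(s["time_s"],s["eef_pos"],"seat",seat,"axis",np.round(z,3),p,fun,"mouth",ring(c,(574.4,0.2),(26.5,21.5),186,8))
E
```

```text
[[ 0.986 -0.16   0.055]
 [-0.16  -0.987 -0.009]
 [ 0.056  0.    -0.998]]
28.6833 [495.87556054  13.52968697 264.97376451] seat [572.56939847   0.70790387 230.99406795] axis [ 0.017 -0.003  1.   ] [ 4.17 -2.41 -0.45 -1.44] -59.5660400390625 mouth (30.1, np.float64(578.4), np.float64(8.2))
```

```bash
python3 - <<'E'
from plant import *
from h import *
x,y=497.2,12.9
movel([x,y,262],v=40,rotation=tilt(-9.2,4.1));movel([x,y,236],v=60);sleep(.2)
f0=sense()["ft_force"];z=236;log=[]
while z>210:
    z-=1;movel([x,y,z],v=20);s=sense();f=s["ft_force"]-f0;log.append((z,*np.round(f,1)))
    if abs(f[2])>2.5 or np.hypot(*f[:2])>4:break
print(log);print(s["time_s"],s["eef_pos"],s["width"])
c=read_camera("top");d=read_camera("scene")
o=np.hstack([cv2.resize(i[a:a+100,b:b+100],(400,400),interpolation=2) for i,a,b in((c["color"],135,290),(d["color"],170,260))])
cv2.imwrite("pics/seat.png",o[...,::-1])
E
```

```text
[(235, np.float64(-0.3), np.float64(-1.3), np.float64(-0.5)), (234, np.float64(0.3), np.float64(-0.3), np.float64(-0.1)), (233, np.float64(1.4), np.float64(-0.2), np.float64(-0.3)), (232, np.float64(-0.1), np.float64(-0.9), np.float64(-0.2)), (231, np.float64(0.2), np.float64(-0.9), np.float64(-0.3)), (230, np.float64(-0.2), np.float64(-0.8), np.float64(-0.3)), (229, np.float64(-1.1), np.float64(-0.8), np.float64(-0.5)), (228, np.float64(-0.4), np.float64(0.1), np.float64(-1.3)), (227, np.float64(0.6), np.float64(-0.0), np.float64(-1.1)), (226, np.float64(-0.8), np.float64(-0.5), np.float64(-0.6)), (225, np.float64(0.4), np.float64(-0.1), np.float64(-0.4)), (224, np.float64(0.4), np.float64(-0.5), np.float64(-0.6)), (223, np.float64(0.9), np.float64(-0.6), np.float64(1.0)), (222, np.float64(0.3), np.float64(-1.1), np.float64(0.2)), (221, np.float64(0.9), np.float64(-0.0), np.float64(0.2)), (220, np.float64(-0.0), np.float64(-1.0), np.float64(-0.5)), (219, np.float64(-0.3), np.float64(-0.7), np.float64(0.8)), (218, np.float64(0.2), np.float64(0.0), np.float64(-0.1)), (217, np.float64(0.5), np.float64(0.7), np.float64(-0.6)), (216, np.float64(0.6), np.float64(-0.4), np.float64(0.4)), (215, np.float64(0.6), np.float64(-0.2), np.float64(-1.0)), (214, np.float64(0.5), np.float64(-1.2), np.float64(-0.2)), (213, np.float64(-2.0), np.float64(-1.3), np.float64(3.3))]
35.5167 [497.33846924  12.88739438 213.53912853] 10.440007271877342
```

```bash
python3 - <<'E'
from plant import *
from h import *
s=sense();c=wrist("ho4");print(held(c,s["eef_pos"],s["tool_rot"]),np.round(s["ft_force"],1))
a=cv2.imread("pics/ho4.png");o=cv2.imread("pics/seat.png");cv2.imwrite("pics/seat2.png",np.vstack([cv2.resize(o,(600,300)),cv2.resize(a,(480,300)) if 0 else np.pad(cv2.resize(a,(480,300)),((0,0),(0,120),(0,0)))]))
E
```

```text
(array([ 5.76008497e+02, -3.55913694e-01,  1.81167689e+02]), array([-0.02541994,  0.00409563,  0.99966847]), array([ 2.65, -2.36, -0.49, -3.29]), np.float64(-59.41358184814453)) [-2.   0.5  2.9]
```

View pics/seat2.png

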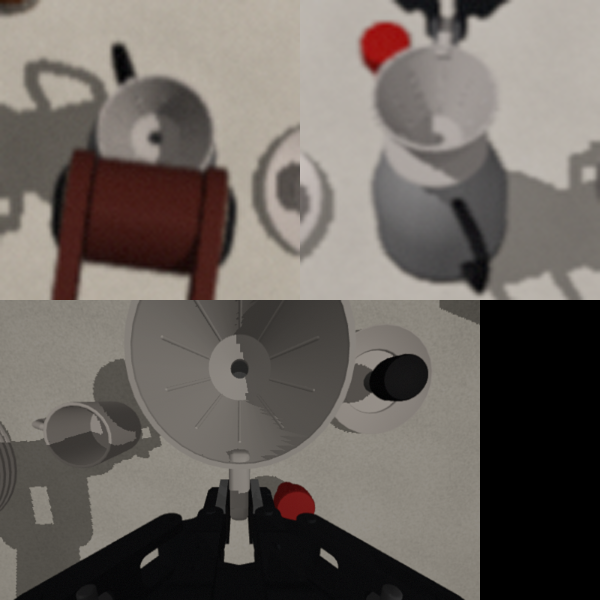

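```bash
python3 - <<'E'
from plant import *
from h import *
s=sense();p=np.array([497.2,12.9,213.0]);r=tilt(-9.2,4.1);ax=R(-9.2)[:,1]
piv=np.array([574.4,.2,186])-26.5*R(-9.2)[:,0]
for k in range(1,10):
    q=Ro.from_rotvec(-ax*np.radians(.5*k)).as_matrix()
    movel(piv+q@(p-piv),v=10,rotation=q@r);sleep(.15)
    F=[];M=[]
    for _ in range(5):
        s=sense();F.append(s["ft_force"]);M.append(s["ft_torque"]);sleep(.02)
    f,m=np.mean(F,0),np.mean(M,0);print(round(4.1-.5*k,1),np.round(f,1),np.round(m,2),round(s["eef_pos"][2],1))
    if f[2]>7:break
print(s["time_s"])
E
```

```text
3.6 [-2.6  0.2  3.8] [0.06 0.37 0.02] 213.8
3.1 [-3.1  0.4  5.3] [0.05 0.39 0.02] 214.2
2.6 [-3.1  0.2  5.3] [ 0.06  0.43 -0.02] 214.8
2.1 [-3.9  0.5  5.2] [0.07 0.44 0.01] 215.2
1.6 [-3.2  0.2  5.8] [0.06 0.43 0.  ] 215.7
1.1 [-3.4  0.3  5.4] [0.05 0.42 0.  ] 216.2
0.6 [-3.6  0.4  5.7] [ 0.07  0.46 -0.01] 216.6
0.1 [-3.4  0.3  5.7] [ 0.05  0.47 -0.01] 217.1
-0.4 [-3.3  0.2  5.3] [ 0.04  0.21 -0.02] 217.3
40.0
```

```bash
python3 - <<'E'
from plant import *
from h import *
s=sense();p=s["eef_pos"].copy()
for k in range(1,5):
    movel(p-[k,0,0],v=10);sleep(.1);s=sense();print(k,np.round(s["ft_force"],1),np.round(s["ft_torque"],2))
    if s["ft_force"][0]>-.7:break
wrist("ho5")
print(grip(30));s=sense();print(np.round(s["ft_force"],1),s["eef_pos"],s["width"]);sleep(.2)
p=s["eef_pos"];movel(p+[0,0,75],v=100)
q=[574.4-15,0,345];move_pose(q,R(-9.2));sleep(.2)
c=wrist("fin")
print([ring(c,(574,0),(54,),261+d,8,1) for d in(-4,-2,0,2)],sense()["time_s"])
d=read_camera("top");cv2.imwrite("pics/fin2.png",np.vstack([cv2.resize(c["color"],(560,350)),np.pad(cv2.resize(read_camera("scene")["color"][150:280,200:420],(423,250)),((0,0),(0,137),(0,0)))])[...,::-1])
E
```

```text
1 [ 2.9 -0.4  1.3] [-0.04 -0.56  0.05]
False
[0.1 0.4 0.6] [498.11924263  12.53297223 216.5500846 ] 30.184509926743157
[(51.2, np.float64(578.0), np.float64(1.0)), (46.0, np.float64(577.0), np.float64(1.0)), (39.9, np.float64(578.0), np.float64(-1.0)), (38.4, np.float64(578.0), np.float64(-1.0))] 42.5083
```

View pics/fin2.png

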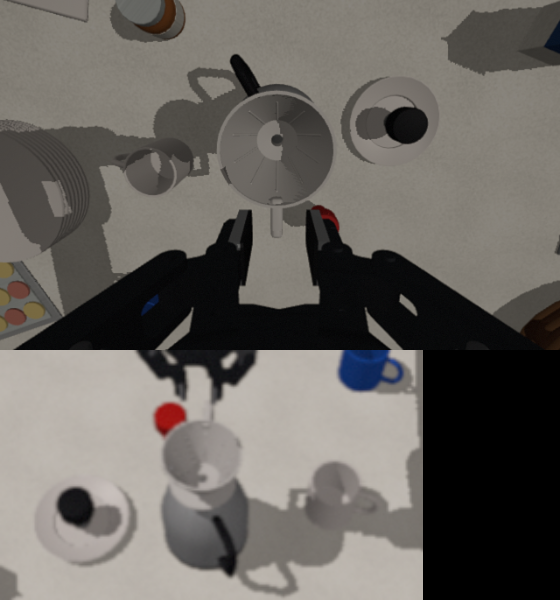

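Holder sits on the jug (cone rim at (276,148)), with the stopper upright on the saucer at (408,125) and the mug standing. One last level check, comparing with the same fit on the mug, where the holder was known to be flat.

```bash
python3 - <<'E'
from h import *
def fitr(n,x0,y0,z0):
    c=ld(n);g=cv2.GaussianBlur(cv2.cvtColor(c["color"],cv2.COLOR_RGB2GRAY).astype(np.float32),(0,0),1)
    G=np.minimum(np.hypot(cv2.Sobel(g,5,1,0),cv2.Sobel(g,5,0,1)),60);a=np.linspace(0,2*np.pi,120,False)
    def f(p):
        q=Ro.from_rotvec([np.radians(p[3]),np.radians(p[4]),0]).apply(np.c_[54*np.cos(a),54*np.sin(a),0*a])+p[:3]
        u=proj(c,q).astype(np.float32);return -cv2.remap(G,u[:,0].copy(),u[:,1].copy(),1).mean()
    for t in(0.01,6):
        r=DE(f,[(x0-8,x0+8),(y0-8,y0+8),(z0-8,z0+8),(-t,t),(-t,t)],seed=2,maxiter=80);print(n,np.round(r.x,1),round(r.fun,1))
fitr("ho1",544.5,204,167);fitr("fin",577,0,261)
E
```

```text
ho1 [540.8 204.8 159.   -0.   -0. ] -52.5
ho1 [539.5 206.  159.2  -4.7  -5.9] -57.1
fin [577.5   0.9 253.   -0.    0. ] -56.1
fin [575.5   2.5 254.6  -5.5  -5.1] -56.7
```

```bash
python3 -c "
from plant import *
print(job_done())"
```

```text
the job is handed in; nothing more can be done
None
```

I handed the job in after about 42 s of robot time, but it returned no verdict. In the final pictures the stopper stands upright on the saucer. The holder sits on the jug's mouth at the right height, about 4 mm off centre by estimate. The jug, the mug and the other items look undisturbed.

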